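Seat the centrifuge rotor on its drive and shut the lid

ROBOT

A 6-joint arm with a two-finger parallel gripper is mounted at the origin on a cart in front of the work surface, level with it; the furniture and walls round the work are solid. World frame = base frame: x ahead of the robot, y to its left, z up, the work surface at z = 0. Lengths are in m, angles in rad, forces in N, time in s.
With the tool pointing down it reaches from about 0.375 to 0.975 m from the base axis. Payload 3.8 kg.
Tool frame: the origin (TCP) lies where the fingers leave the gripper's body, on its centre line; the fingertips stand 73 mm ahead of it and the grasp point (between the pads) lies 54 mm ahead of it (nose_length is the distance from the TCP to the fingertips, in m); z points along the fingers, y is the line along which they close (so a half turn about z gives the same grasp; the last joint's range is limited). The gripper opens to 85 mm and grips with 20 to 120 N. Pads are 22 mm wide; open, the fingers measure 114 mm over their backs; the gripper's body (76 mm by 85 mm) begins 54 mm behind the grasp point. The pads swing forward as they close: fully open they stand 13 mm farther back than shut.
Start: joints at [1.193, 0.264, 1.604, -0, 1.274, -0.037], TCP at [0.226, 0.636, 0.304] pointing down, gripper open.
Joint ranges: [-2.63, 2.63], [-0.94, 2.18], [0.31, 2.57], [-1.31, 4.45], [0, 2.66], [-2.55, 2.55]. Speed limits (rad/s): [2.57, 2.57, 3.14, 3.14, 3.14, 3.14].

INTERFACE

Orientations are given as a rotation vector (axis times angle).
In Python, from workcell import read_state, read_camera, calibration, finish_job, look_for, cut_out, tip_of, nose_length gives the robot as it stands.
- The arm moves only by the tool step_arm, never from a script. Its argument "targets" is a list of rows, each a list of 3 entries, a list of its own where there are three numbers: the turn, a rotation vector about the tool's x, y, z in rad, then the shift along the tool's x, y, z in mm, then the finger opening in mm, from 0 to 85.4. In form: [[[ax, ay, az], [x, y, z], grip], ...]. A call has 1 to 5 rows; each row shifts and turns the commanded pose from where the row before left it, along the tool's axes as they then stand; what a row does not reach is not made up. A row lasts 1/12 s, in which the tool goes at most 41.7 mm and 7.16 degrees, less where a joint would pass 70% of its speed; a pose out of reach is approached as far as the arm can. A call with a gripper value outside its range is refused whole. The fingers move at their own pace and stop on an object; "grip_force" is the grip in N (left out, the last holds). Time passes only in rows, so rows that do not move let the fingers close. It gives the time, the measured TCP pose, the force, the opening and the grip force at its end, in the units of the state.
- read_state(): the state, without advancing time (a new reading comes with each control period).
- read_camera(name): name is "scene" or "top" or "wrist"; returns the picture (400x640x3 uint8, red, green, blue); there is no depth.
- calibration(name): a dict with "camera_matrix" (3x3 intrinsics, pixels), "R" (3x3) and "t" (3): a world point X has camera coordinates R X + t. Camera axes: x right, y down, z forward; pixel columns grow to the right and rows downward; lengths in m; the calibration is good to about 2 mm. A picture is of the moment at which its call begins: read the wrist's pose just before it. calibration takes no time and is no camera call; for the wrist camera it gives the pose at the moment of the call.
- finish_job(): hands the job in; it is judged then, once.
Trained networks look in the newest picture that a camera, given by its name, has taken for a name from the list of things; names that differ only in an ending like _2 or _b are one class to them, and where a whole thing is asked for, a point or a joint stands for the part that bears it (a point fixed in the world has none). Each returns a list of dicts, best first, with "score" (0 to 1); they miss things now and then, are a little off and sometimes report something else, mostly with a low value. They report only what shows in the picture. A call takes as long as a camera call.
- look_for(camera, query): "extent" ([left, top, right, bottom] in pixels, round what is visible of it).
- cut_out(camera, query): "region" (400x640 bool, what is visible of it) and "extent" ([left, top, right, bottom] in pixels, round what is visible of it).
- tip_of(camera, query): "at" ([row, column] in pixels: a listed point, or the origin of a listed thing).
The state is a dict: "time": time; "q": joint angles; "joint_vel": joint speeds; "joint_torque": joint torques, N m; "tool_pos": TCP position; "tcp_rot": TCP orientation; "wrist_force": force on the tool from outside, world axes, zero at the start; "torque": the same for the moment, N m; "width": opening from 0.0 (shut) to 1.0 (fully open); "grip_force": force on a finger pad.
Only numpy, scipy, OpenCV 4.12 (cv2) and the standard library are available. Lean on these libraries where they do the work, as an engineer would, in place of code of your own. Each camera call takes 0.05 s, during which the arm holds its last target. There are 200 camera calls.

TASK

The blue rotor of the small bench centrifuge is standing high because the slot in its hub lies across the drive tongue below. Turn the rotor by its knob while pressing down until it drops fully home over the tongue, then draw the flat clear lid (it has no handle, only a black rubber pad to press on and drag by) all the way shut over the rotor and let go. Leave the flask, bottle, refill pack and petri dish around it where they stand.

Things in the scene. Friction and masses are not known exactly. Their poses are not given: they have to be found in the camera images.
- centrifuge: White bench centrifuge, 300x190 mm, fixed. Origin: centre of its underside, on the table; x from the open bay (-x) to the motor housing (+x), z up. Bay: x -140 to +3, y +-85 mm, deck 45 mm high, rotor axis at x -65, y 0. Motor housing (x above 3) and front wall (x -150 to -140) are 73 mm high, side rails (y 85 to 95 either side) 82 mm high.
- knob_top (a point): Top centre of the rotor's bar-shaped aluminium knob, on its axis; 78 mm above the table while the rotor stands high, 71 mm once home. Bar 44 mm long along this point's x, 14 mm wide along y (grip across y), 28 mm high, on the blue rotor disc (96 mm across). The rotor is captive: it turns either way (under 0.1 N m, 9 rad each way) and slides down 7 mm; red dot at the +x end.
- hub (a point): Underside of the rotor's hub, on its axis, turns with it. Its slot (along x, 11 mm wide) must line up within about 0.1 rad, either way round (so each half turn), with a fixed hidden tongue (8 mm wide, 28 long, 7 high) at an unknown angle; until then the hub rides on the tongue. Stiff slide: its weight does not sink it; it takes a push of about 5 N down, more to be quick, and stays where left.
- lid_pad (a point): Top centre of the black rubber pad (48 mm across, flat) on the clear flat lid, 82 mm above the table. The lid slides only along the centrifuge's x, against about 1.2 N, no handle. Open: pad near x +55 to +40 mm in the centrifuge's frame; shut, at its end stop towards -x: pad at x -87 mm. Friction of finger on pad roughly 0.6: press with 5 to 15 N and drag.
- lid_edge (a point): Middle of the lid's leading lower edge, 50 mm ahead (-x) of the pad, 74.5 mm above the table: the knob of a rotor that stands high blocks it. Lid 140 x 168 x 5 mm with blue edging.
- flask: clear conical flask with a stopper, 80 mm across, 145 mm high; loose bystander, origin at the centre of its underside.
- white_bottle: white capped reagent bottle, 47 mm across, 100 mm high; loose bystander, origin at the centre of its underside.
- refill: pale green tip refill pack, 60 x 115 x 30 mm; loose bystander, origin at the centre of its underside.
- dish: closed petri dish lying flat, 93 mm across, 15 mm high; loose bystander, origin at the centre of its underside.

How it is judged:
On the way, in this order (a step that is already met when the one before it is completed fails the run):
1. the rotor has dropped home over the drive tongue (z of knob_top in the frame of centrifuge below 0.0728 m), for 0.2 s.
2. the lid is drawn shut over the rotor (x of lid_pad in the frame of centrifuge below -0.082 m), for 0.2 s.
At the end, for the whole second after the job is handed in: The rotor is home (knob top less than 72.8 mm above the centrifuge's underside; home is 71 mm, standing high is 78 mm), and the lid is shut (pad centre at x below -82 mm in the centrifuge's frame; end stop -87 mm) (z of knob_top in the frame of centrifuge below 0.0728 m and x of lid_pad in the frame of centrifuge below -0.082 m); the robot touches nothing.
It fails at once if a bystander is displaced by more than 30 mm or tipped (distance of any of flask, white_bottle, refill, dish from where it was at the start of the episode above 0.03 m or angle between any of flask, white_bottle, refill, dish's own z axis and vertical above 0.4 rad).
It also fails if it takes over 69 s, if anything falls off the work surface, if the arm or the gripper's body presses on something with over 40 N, if the wrist force passes 120 N, or if a joint passes its speed limit or range.

## Working session

There is one attempt and no reset: what is moved stays moved. The work goes in short steps, Python scripts to look and compute and a tool call to move; the robot and the scene stay as the last step left them, time stands still between calls to the robot, and variables do not carry over. Pictures are saved under pics/ and viewed, at most 10 in all, crops included, and the job is handed in when it is done.

Besides the shell and the picture viewer there is one more tool, called after "Request:" by a JSON object that holds its "op" and its "data", one argument or row to a line. step_arm: Moves the arm, as the interface text tells. Its arguments: {"type":"object","properties":{"targets":{"type":"array","items":{"type":"array"}},"grip_force":{"type":"number"}},"required":["targets"]}

```bash
mkdir -p pics; cat > h.py <<'E'
import numpy as np, cv2
from workcell import *
from scipy.spatial.transform import Rotation as R
def ray(cal,rc,z):
    K=cal["camera_matrix"];Rm=np.array(cal["R"]);t=np.array(cal["t"])
    d=Rm.T@np.linalg.inv(K)@np.array([rc[1],rc[0],1.]);o=-Rm.T@t
    return o+d*(z-o[2])/d[2]
def pic(cam,name):
    im=read_camera(cam);cv2.imwrite(f"pics/{name}.png",im[:,:,::-1]);return im
H=dict(knob_top=.078,lid_pad=.082,lid_edge=.0745,centrifuge=0,flask=0,white_bottle=0,refill=0,dish=0)
def find(cam,names=H):
    cal=calibration(cam)
    for n in names:
        for r in tip_of(cam,n)[:2]:
            print(cam,n,round(r["score"],2),np.round(r["at"]),np.round(ray(cal,r["at"],H[n]),4))
def st():
    s=read_state();print({k:np.round(s[k],3).tolist() for k in("time","q","tool_pos","tcp_rot","wrist_force","width")});print(R.from_rotvec(s["tcp_rot"]).as_matrix().round(3).tolist())
E
python3 - <<'E'
from h import *
st()
for c in("top","scene"):
    pic(c,c+"0");find(c)
a=cv2.imread("pics/top0.png");b=cv2.imread("pics/scene0.png")
cv2.imwrite("pics/both.png",cv2.resize(np.vstack([a,b]),(480,600)))
E
```

```text
{'time': 0.0, 'q': [1.193, 0.265, 1.605, -0.0, 1.274, -0.037], 'tool_pos': [0.225, 0.636, 0.303], 'tcp_rot': [-0.533, -3.096, 0.004], 'wrist_force': [-0.427, -0.083, 0.496], 'width': 0.997}
[[-0.942, 0.334, -0.001], [0.334, 0.942, -0.002], [0.0, -0.002, -1.0]]
top knob_top 0.91 [214. 328.] [ 0.5122 -0.0054  0.078 ]
top lid_pad 0.72 [181. 314.] [0.6276 0.0062 0.082 ]
top lid_edge 0.77 [193. 318.] [0.5895 0.0048 0.0745]
top centrifuge 0.95 [201. 323.] [ 0.5803 -0.0105  0.    ]
top centrifuge 0.55 [195. 316.] [0.6075 0.0057 0.    ]
top flask 0.62 [230. 193.] [0.6055 0.4213 0.    ]
top white_bottle 0.75 [181. 429.] [ 0.5502 -0.3731  0.    ]
top refill 0.65 [212. 446.] [ 0.4339 -0.3874  0.    ]
top dish 0.77 [276. 207.] [0.4467 0.4107 0.    ]
scene knob_top 0.68 [202. 322.] [ 0.5334 -0.0109  0.078 ]
scene knob_top 0.4 [199. 330.] [ 0.5708 -0.0166  0.078 ]
scene lid_pad 0.8 [188. 329.] [0.6392 0.0248 0.082 ]
scene lid_pad 0.2 [250. 427.] [ 0.419 -0.411  0.082]
scene lid_edge 0.69 [196. 330.] [ 0.5981 -0.0015  0.0745]
scene lid_edge 0.23 [248. 430.] [ 0.443  -0.411   0.0745]
scene centrifuge 0.65 [189. 241.] [0.6114 0.4166 0.    ]
scene centrifuge 0.64 [216. 326.] [0.5868 0.0057 0.    ]
scene flask 0.64 [188. 241.] [0.6165 0.4215 0.    ]
scene white_bottle 0.61 [249. 428.] [ 0.559  -0.3737  0.    ]
scene white_bottle 0.31 [203. 322.] [0.6692 0.0767 0.    ]
scene refill 0.83 [272. 418.] [ 0.4275 -0.3915  0.    ]
scene refill 0.6 [188. 333.] [0.8078 0.1071 0.    ]
```

View pics/top0.png

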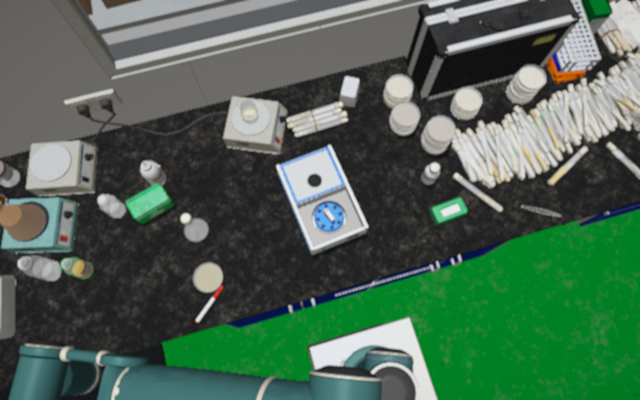

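View pics/scene0.png

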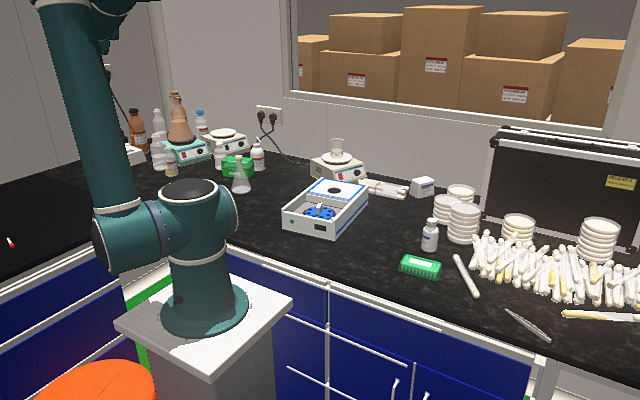

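The top view shows the centrifuge at about (320,200) px, with the open bay towards the robot. The knob is at (328,214) and the pad at (314,181). The flask and dish are on the left, the bottle and refill pack on the right. I'm moving over the bay for a wrist look.

Request:
{"op": "step_arm", "data": {
  "targets": [
    [[0, 0, 0], [-25, -28.7, 0], 85],
    [[0, 0, 0], [-25, -28.7, 0], 85],
    [[0, 0, 0], [-25, -28.7, 0], 85],
    [[0, 0, 0], [-25, -28.7, 0], 85],
    [[0, 0, 0], [-25, -28.7, 0], 85]
  ]
}}

```text
time: 1.32
tool_pos: [0.2957, 0.4576, 0.3039]
tcp_rot: [0.532, 3.096, 0.0]
wrist_force: [0.1, -0.5, 0.7]
width: 0.996
grip_force: 0.0
```

Request:
{"op": "step_arm", "data": {
  "targets": [
    [[0, 0, 0], [-25, -28.7, 0], 85],
    [[0, 0, 0], [-25, -28.7, 0], 85],
    [[0, 0, 0], [-25, -28.7, 0], 85],
    [[0, 0, 0], [-25, -28.7, 0], 85],
    [[0, 0, 0], [-25, -28.7, 0], 85]
  ]
}}

```text
time: 1.73
tool_pos: [0.3655, 0.2804, 0.3042]
tcp_rot: [0.532, 3.095, 0.001]
wrist_force: [0.9, -0.2, -0.4]
width: 0.993
grip_force: 0.0
```

Request:
{"op": "step_arm", "data": {
  "targets": [
    [[0, 0, 0], [-25, -28.7, 0], 85],
    [[0, 0, 0], [-25, -28.7, 0], 85],
    [[0, 0, 0], [-25, -28.7, 0], 85],
    [[0, 0, 0], [-25, -28.7, 0], 85],
    [[0, 0, 0], [-25, -28.7, 0], 85]
  ]
}}

```text
time: 2.15
tool_pos: [0.4354, 0.1033, 0.3044]
tcp_rot: [0.532, 3.095, 0.001]
wrist_force: [0.8, 0.1, 0.1]
width: 0.998
grip_force: 0.0
```

Request:
{"op": "step_arm", "data": {
  "targets": [
    [[0, 0, 0], [-25, -28.7, 0], 85],
    [[0, 0, 0], [-25, -28.7, 0], 85],
    [[0, 0, 0], [0, 0, 0], 85]
  ]
}}

```text
time: 2.4
tool_pos: [0.465, 0.0289, 0.3045]
tcp_rot: [0.541, 3.092, -0.004]
wrist_force: [-0.0, 0.1, 0.2]
width: 0.995
grip_force: 0.0
```

```bash
python3 - <<'E'
from h import *
st();pic("wrist","w1");find("wrist",["knob_top","lid_pad","lid_edge","centrifuge"])
E
```

```text
{'time': 2.4, 'q': [0.01, -0.142, 2.032, -0.003, 1.249, -1.213], 'tool_pos': [0.465, 0.029, 0.304], 'tcp_rot': [0.541, 3.092, -0.004], 'wrist_force': [-0.032, 0.065, 0.236], 'width': 0.995}
[[-0.941, 0.34, 0.002], [0.34, 0.941, -0.003], [-0.003, -0.002, -1.0]]
wrist knob_top 0.9 [240. 306.] [ 0.5148 -0.0053  0.078 ]
wrist lid_pad 0.69 [326. 350.] [0.6288 0.0064 0.082 ]
wrist lid_edge 0.86 [292. 332.] [0.5859 0.     0.0745]
wrist centrifuge 0.68 [255. 329.] [0.576  0.0007 0.    ]
```

View pics/w1.png

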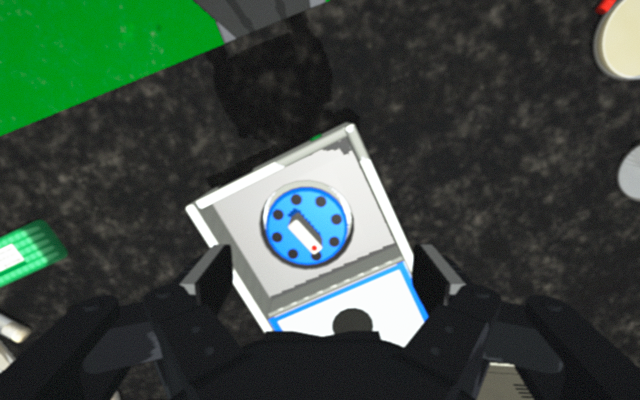

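The wrist picture shows the bar knob from about (292,222) to (317,250) with the red dot at the lower end. The lid's blue leading edge runs from (275,320) to (403,264), and the pad is at (352,322).

```bash
python3 - <<'E'
from h import *
cal=calibration("wrist");im=cv2.imread("pics/w1.png").astype(int)
P=lambda c,r,z:ray(cal,(r,c),z)
a=P(275,320,.077);b=P(403,264,.077);d=b-a;print("lid edge",a,b,"cent yaw",np.arctan2(d[1],d[0])-np.pi/2,np.arctan2(d[1],d[0])+np.pi/2)
a=P(192,208,.078);b=P(352,127,.078);d=b-a;print("front",a,b,np.arctan2(d[1],d[0])+np.pi/2,np.linalg.norm(d))
m=np.zeros((400,640),bool);m[205:258,282:328]=1
m&=(im.min(2)>190)
ys,xs=np.nonzero(m);print(len(xs))
w=np.array([P(x,y,.078)[:2] for x,y in zip(xs,ys)])
c,s,an=cv2.minAreaRect((w*1e3).astype(np.float32));print(c,s,an)
u=np.linalg.svd(w-w.mean(0))[2][0];print(w.mean(0),np.arctan2(u[1],u[0]))
red=(im[...,2]>150)&(im[...,1]<100)&(im[...,0]<100);red[:205]=0;red[258:]=0;red[:,:282]=0;red[:,328:]=0
ys,xs=np.nonzero(red);print("red",xs.mean(),ys.mean(),P(xs.mean(),ys.mean(),.078))
cv2.imwrite("pics/crop.png",cv2.resize(im[190:280,260:380].astype(np.uint8),None,fx=6,fy=6))
E
```

```text
lid edge [ 0.59476635 -0.06825573  0.077     ] [0.57525588 0.08904447 0.077     ] cent yaw 0.12340314241734363 3.2649957960071365
front [ 0.44135504 -0.09843534  0.078     ] [0.41899392 0.0813818  0.078     ] 3.26531232418783 0.18120216587459623
455
(509.7772216796875, -0.2776374816894531) (42.57755661010742, 13.448003768920898) 20.988235473632812
[ 0.50877224 -0.00058475] 0.36760857216160076
red 314.0 247.71428571428572 [0.52463814 0.00463886 0.078     ]
```

View pics/crop.png

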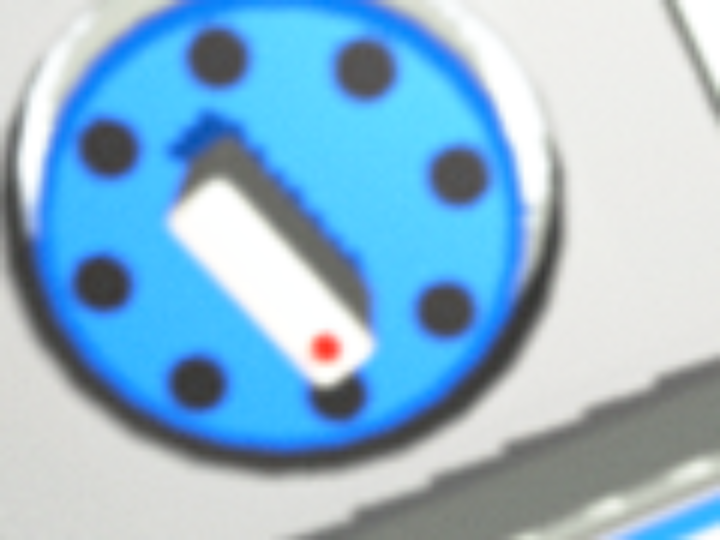

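Request:
{"op": "step_arm", "data": {
  "targets": [
    [[0, 0, -0.119], [0, 0, 0], 40],
    [[0, 0, -0.119], [0, 0, 0], 40],
    [[0, 0, -0.119], [0, 0, 0], 40],
    [[0, 0, -0.119], [0, 0, 0], 40],
    [[0, 0, -0.119], [0, 0, 0], 40]
  ]
}}

```text
time: 3.07
tool_pos: [0.4626, 0.036, 0.3039]
tcp_rot: [-0.412, 3.114, 0.0]
wrist_force: [-0.8, -0.5, 0.5]
width: 0.468
grip_force: 0.0
```

Request:
{"op": "step_arm", "data": {
  "targets": [
    [[0, 0, -0.118], [0, 0, 0], 40],
    [[0, 0, 0], [-16, -22, 25], 40],
    [[0, 0, 0], [-15.3, -21.4, 25], 40],
    [[0, 0, 0], [0, 0, 30], 40],
    [[0, 0, 0], [0, 0, 0], 40]
  ]
}}

```text
time: 3.48
tool_pos: [0.5048, 0.0066, 0.2181]
tcp_rot: [0.582, -3.077, -0.004]
wrist_force: [-1.8, 0.5, -1.3]
width: 0.467
grip_force: 0.0
```

```bash
python3 - <<'E'
from h import *
st();print(nose_length() if callable(nose_length) else nose_length);im=pic("wrist","w2");find("wrist",["knob_top","lid_pad"])
cal=calibration("wrist");im=im[...,::-1].astype(int)
r=cut_out("wrist","knob_top")
print([(x["score"],x["extent"]) for x in r])
K=cal["camera_matrix"];p=K@(np.array(cal["R"])@[.5098,-.0003,.078]+cal["t"]);p=(p/p[2]).round();print("expected",p)
x0,y0=int(p[0]),int(p[1]);m=np.zeros((400,640),bool);m[max(0,y0-45):y0+45,max(0,x0-45):x0+45]=1;m&=im.min(2)>190
n,l,s,_=cv2.connectedComponentsWithStats(m.astype(np.uint8));k=1+np.argmax(s[1:,4]);ys,xs=np.nonzero(l==k)
w=np.array([ray(cal,(y,x),.078)[:2]*1e3 for x,y in zip(xs,ys)],np.float32);print(cv2.minAreaRect(w),len(w))
E
```

```text
{'time': 3.483, 'q': [-0.036, 0.019, 2.048, 0.0, 1.086, -1.981], 'tool_pos': [0.505, 0.007, 0.218], 'tcp_rot': [0.582, -3.077, -0.004], 'wrist_force': [-1.842, 0.457, -1.262], 'width': 0.467}
[[-0.931, -0.365, -0.01], [-0.365, 0.931, 0.001], [0.01, 0.004, -1.0]]
0.0726
wrist knob_top 0.56 [216. 297.] [ 0.5157 -0.0083  0.078 ]
[(0.66, [243.6, 146.7, 357.0, 256.7])]
expected [312. 207.   1.]
((524.0714111328125, -6.776595115661621), (34.55116271972656, 13.130276679992676), 19.816810607910156) 660
```

View pics/w2.png

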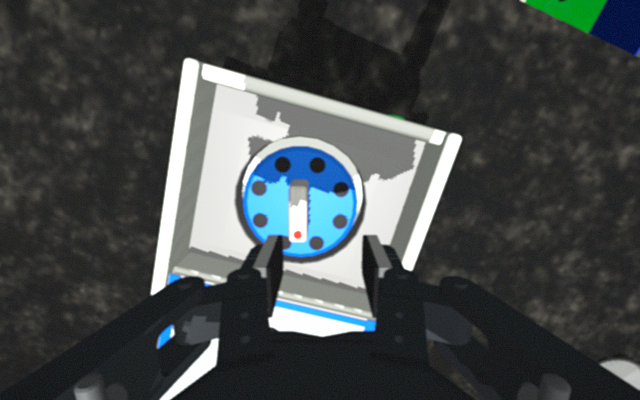

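The bar now stands upright in the image at columns 290–306, rows 180–242, between the fingers but left of centre. The arm was still moving in the earlier shots, so I'll let it settle and measure again.

Request:
{"op": "step_arm", "data": {
  "targets": [
    [[0, 0, 0], [0, 0, 0], 40],
    [[0, 0, 0], [0, 0, 0], 40],
    [[0, 0, 0], [0, 0, 0], 40]
  ]
}}

```text
time: 3.93
tool_pos: [0.5086, 0.0055, 0.2255]
tcp_rot: [-0.581, 3.085, -0.001]
wrist_force: [-0.6, -0.3, 0.4]
width: 0.466
grip_force: 0.0
```

```bash
python3 - <<'E'
from h import *
st();cal=calibration("wrist");im=pic("wrist","w3");im=im[...,::-1].astype(int)
r=tip_of("wrist","knob_top")[0];print(r,ray(cal,r["at"],.078))
r0,c0=map(int,r["at"])
hsv=cv2.cvtColor(im.astype(np.uint8),cv2.COLOR_BGR2HSV)
sub=(hsv[...,1]<60)&(im.min(2)>90);sub[:r0-45]=0;sub[r0+45:]=0;sub[:,:c0-25]=0;sub[:,c0+25:]=0
n,l,s,ce=cv2.connectedComponentsWithStats(sub.astype(np.uint8));k=1+np.argmax(s[1:,4]);print(s[k],ce[k])
red=(im[...,2]>150)&(im[...,1]<110)&(im[...,0]<110);red[:r0-45]=0;red[r0+45:]=0;red[:,:c0-25]=0;red[:,c0+25:]=0
ys,xs=np.nonzero(red);print("red",xs.mean(),ys.mean(),ray(cal,(ys.mean(),xs.mean()),.078))
s=read_state();M=R.from_rotvec(s["tcp_rot"]).as_matrix();print("tool delta",M.T@(ray(cal,r["at"],.078)-s["tool_pos"])*1e3)
E
```

```text
{'time': 3.933, 'q': [-0.038, 0.012, 2.04, 0.0, 1.087, -1.982], 'tool_pos': [0.509, 0.005, 0.226], 'tcp_rot': [-0.581, 3.085, -0.001], 'wrist_force': [-0.594, -0.342, 0.379], 'width': 0.466}
[[-0.931, -0.364, 0.003], [-0.364, 0.931, -0.0], [-0.003, -0.001, -1.0]]
{'at': [204.7, 301.8], 'score': 0.87} [ 0.51265431 -0.00930575  0.078     ]
[ 293  172   19   61 1006] [302.48508946 201.08449304]
red 302.04 224.6 [ 0.52750792 -0.003598    0.078     ]
tool delta [  1.51904352 -15.08943815 146.86190626]
```

Request:
{"op": "step_arm", "data": {
  "targets": [
    [[0, 0, 0], [1.5, -15, 20], 40],
    [[0, 0, 0], [0, 0, 25], 40],
    [[0, 0, 0], [0, 0, 25], 40],
    [[0, 0, 0], [0, 0, 20], 40],
    [[0, 0, 0], [0, 0, 7], 40]
  ]
}}

```text
time: 4.45
tool_pos: [0.5099, -0.0093, 0.1239]
tcp_rot: [0.58, -3.082, -0.002]
wrist_force: [-0.9, -0.1, -1.0]
width: 0.47
grip_force: 0.0
```

Request:
{"op": "step_arm", "data": {
  "targets": [
    [[0, 0, 0], [0, 0, 0], 40],
    [[0, 0, 0], [0, 0, 0], 40],
    [[0, 0, 0], [0, 0, 0], 10],
    [[0, 0, 0], [0, 0, 0], 10],
    [[0, 0, 0], [0, 0, 0], 10]
  ],
  "grip_force": 60
}}

```text
time: 4.87
tool_pos: [0.5135, -0.0092, 0.1288]
tcp_rot: [-0.581, 3.084, -0.001]
wrist_force: [-0.7, 1.1, 4.6]
width: 0.151
grip_force: 59.8
```

Request:
{"op": "step_arm", "data": {
  "targets": [
    [[0, 0, 0], [0, 0, 0], 5],
    [[0, 0, 0], [0, 0, 0], 5],
    [[0, 0, 0], [0, 0, 0], 5]
  ]
}}

```text
time: 5.12
tool_pos: [0.5134, -0.0092, 0.1288]
tcp_rot: [-0.581, 3.084, -0.001]
wrist_force: [-0.5, 1.0, 6.8]
width: 0.149
grip_force: 60.0
```

Gripped, at about 13 mm opening. Next I'll press down gently and read the stiffness.

Request:
{"op": "step_arm", "data": {
  "targets": [
    [[0, 0, 0], [0, 0, 0.5], 5],
    [[0, 0, 0], [0, 0, 0.5], 5],
    [[0, 0, 0], [0, 0, 0], 5]
  ],
  "grip_force": 80
}}

```text
time: 5.37
tool_pos: [0.5135, -0.0092, 0.1288]
tcp_rot: [-0.581, 3.084, -0.001]
wrist_force: [-4.7, 0.4, 13.2]
width: 0.147
grip_force: 81.7
```

Request:
{"op": "step_arm", "data": {
  "targets": [
    [[0, 0, 0.04], [0, 0, 0], 5],
    [[0, 0, 0.04], [0, 0, 0], 5],
    [[0, 0, 0], [0, 0, 0], 5]
  ]
}}

```text
time: 5.62
tool_pos: [0.5136, -0.0092, 0.1288]
tcp_rot: [-0.454, 3.105, -0.001]
wrist_force: [-4.1, 1.3, 13.6]
width: 0.142
grip_force: 81.5
```

Request:
{"op": "step_arm", "data": {
  "targets": [
    [[0, 0, 0.04], [0, 0, 0.4], 5],
    [[0, 0, 0.04], [0, 0, 0.3], 5],
    [[0, 0, 0.04], [0, 0, 0], 5],
    [[0, 0, 0.04], [0, 0, 0], 5],
    [[0, 0, 0.04], [0, 0, 0], 5]
  ]
}}

```text
time: 6.03
tool_pos: [0.5137, -0.0092, 0.1288]
tcp_rot: [-0.142, 3.135, -0.0]
wrist_force: [-4.7, 0.6, 17.8]
width: 0.146
grip_force: 82.1
```

Request:
{"op": "step_arm", "data": {
  "targets": [
    [[0, 0, 0.04], [0, 0, 0], 5],
    [[0, 0, 0.04], [0, 0, 0], 5],
    [[0, 0, 0.04], [0, 0, 0], 5],
    [[0, 0, 0.04], [0, 0, 0], 5],
    [[0, 0, 0.04], [0, 0, 0], 5]
  ]
}}

```text
time: 6.45
tool_pos: [0.5137, -0.0093, 0.1288]
tcp_rot: [0.171, 3.134, -0.0]
wrist_force: [-5.6, 0.6, 17.1]
width: 0.142
grip_force: 82.1
```

Request:
{"op": "step_arm", "data": {
  "targets": [
    [[0, 0, 0.04], [0, 0, 0], 5],
    [[0, 0, 0.04], [0, 0, 0], 5],
    [[0, 0, 0.04], [0, 0, 0], 5],
    [[0, 0, 0.04], [0, 0, 0], 5],
    [[0, 0, 0.04], [0, 0, 0], 5]
  ]
}}

```text
time: 6.87
tool_pos: [0.5137, -0.0093, 0.1288]
tcp_rot: [0.483, 3.101, 0.0]
wrist_force: [-5.3, 1.7, 17.4]
width: 0.145
grip_force: 82.1
```

Request:
{"op": "step_arm", "data": {
  "targets": [
    [[0, 0, 0.04], [0, 0, 0], 5],
    [[0, 0, 0.04], [0, 0, 0], 5],
    [[0, 0, 0.04], [0, 0, 0], 5],
    [[0, 0, 0.04], [0, 0, 0], 5],
    [[0, 0, 0.04], [0, 0, 0], 5]
  ]
}}

```text
time: 7.28
tool_pos: [0.5136, -0.0093, 0.1288]
tcp_rot: [0.79, 3.037, 0.001]
wrist_force: [-5.4, 0.3, 17.6]
width: 0.149
grip_force: 82.1
```

Request:
{"op": "step_arm", "data": {
  "targets": [
    [[0, 0, 0.04], [0, 0, 0], 5],
    [[0, 0, 0.04], [0, 0, 0], 5],
    [[0, 0, 0.04], [0, 0, 0], 5],
    [[0, 0, 0.04], [0, 0, 0], 5],
    [[0, 0, 0.04], [0, 0, 0], 5]
  ]
}}

```text
time: 7.7
tool_pos: [0.5136, -0.0094, 0.1286]
tcp_rot: [1.09, 2.943, 0.001]
wrist_force: [-5.0, 1.1, 16.9]
width: 0.144
grip_force: 81.9
```

Request:
{"op": "step_arm", "data": {
  "targets": [
    [[0, 0, 0.04], [0, 0, 0], 5],
    [[0, 0, 0.04], [0, 0, 0], 5],
    [[0, 0, 0.04], [0, 0, 0], 5],
    [[0, 0, 0.04], [0, 0, 0], 5],
    [[0, 0, 0.04], [0, 0, 0], 5]
  ]
}}

```text
time: 8.12
tool_pos: [0.5134, -0.0094, 0.1278]
tcp_rot: [1.378, 2.82, 0.001]
wrist_force: [-1.0, 0.2, 5.9]
width: 0.147
grip_force: 80.4
```

The rotor has started to sink, so the slot has found the tongue. I'm turning back a little and pushing down.

Request:
{"op": "step_arm", "data": {
  "targets": [
    [[0, 0, -0.04], [0, 0, 0.7], 5],
    [[0, 0, -0.04], [0, 0, 0.7], 5],
    [[0, 0, 0], [0, 0, 0.7], 5],
    [[0, 0, 0], [0, 0, 0], 5],
    [[0, 0, 0], [0, 0, 0], 5]
  ]
}}

```text
time: 8.53
tool_pos: [0.5136, -0.0094, 0.1264]
tcp_rot: [1.264, 2.873, 0.002]
wrist_force: [-4.5, 0.2, 16.0]
width: 0.145
grip_force: 82.2
```

Request:
{"op": "step_arm", "data": {
  "targets": [
    [[0, 0, 0], [0, 0, 1], 5],
    [[0, 0, 0], [0, 0, 0.7], 5],
    [[0, 0, 0], [0, 0, 0.7], 5],
    [[0, 0, 0], [0, 0, 0.5], 5],
    [[0, 0, 0], [0, 0, 0], 5]
  ]
}}

```text
time: 8.95
tool_pos: [0.5138, -0.0095, 0.125]
tcp_rot: [1.265, 2.873, 0.002]
wrist_force: [-10.6, -0.8, 26.6]
width: 0.141
grip_force: 83.9
```

Request:
{"op": "step_arm", "data": {
  "targets": [
    [[0, 0, 0], [0, 0, 0.7], 5],
    [[0, 0, 0], [0, 0, 0.7], 5],
    [[0, 0, 0], [0, 0, 0.3], 5],
    [[0, 0, 0], [0, 0, 0], 5],
    [[0, 0, 0], [0, 0, 0], 5]
  ]
}}

```text
time: 9.37
tool_pos: [0.5138, -0.0095, 0.124]
tcp_rot: [1.265, 2.873, 0.002]
wrist_force: [-11.6, -0.3, 32.5]
width: 0.145
grip_force: 84.7
```

Request:
{"op": "step_arm", "data": {
  "targets": [
    [[0, 0, 0], [0, 0, 0], 5],
    [[0, 0, 0], [0, 0, 0], 5],
    [[0, 0, 0], [0, 0, 0], 5]
  ]
}}

```text
time: 9.62
tool_pos: [0.5139, -0.0095, 0.124]
tcp_rot: [1.265, 2.872, 0.002]
wrist_force: [-10.8, -0.3, 32.3]
width: 0.148
grip_force: 84.7
```

Request:
{"op": "step_arm", "data": {
  "targets": [
    [[0, 0, 0.02], [0, 0, 0.5], 5],
    [[0, 0, 0], [0, 0, 0.5], 5],
    [[0, 0, 0], [0, 0, 0.3], 5],
    [[0, 0, 0], [0, 0, 0], 5],
    [[0, 0, 0], [0, 0, 0], 5]
  ]
}}

```text
time: 10.03
tool_pos: [0.5138, -0.0095, 0.1224]
tcp_rot: [1.294, 2.86, 0.002]
wrist_force: [-10.4, 0.2, 31.2]
width: 0.14
grip_force: 84.5
```

Request:
{"op": "step_arm", "data": {
  "targets": [
    [[0, 0, 0.02], [0, 0, 0.4], 5],
    [[0, 0, 0], [0, 0, 0.3], 5],
    [[0, 0, 0], [0, 0, 0], 5],
    [[0, 0, 0], [0, 0, 0], 5],
    [[0, 0, 0], [0, 0, 0], 5]
  ]
}}

```text
time: 10.45
tool_pos: [0.5138, -0.0095, 0.1215]
tcp_rot: [1.322, 2.847, 0.002]
wrist_force: [-8.6, -1.6, 29.1]
width: 0.147
grip_force: 84.1
```

Request:
{"op": "step_arm", "data": {
  "targets": [
    [[0, 0, -0.02], [0, 0, 0.5], 5],
    [[0, 0, 0], [0, 0, 0.3], 5],
    [[0, 0, 0], [0, 0, 0], 5],
    [[0, 0, 0], [0, 0, 0], 5]
  ]
}}

```text
time: 10.78
tool_pos: [0.5139, -0.0095, 0.1215]
tcp_rot: [1.294, 2.86, 0.002]
wrist_force: [-11.6, 0.0, 34.7]
width: 0.14
grip_force: 85.4
```

It has stopped on the bottom at 7.3 mm: home. I'll ease off, release, lift, turn the tool so its x lies along the drag direction, and look.

Request:
{"op": "step_arm", "data": {
  "targets": [
    [[0, 0, 0], [0, 0, -2], 5],
    [[0, 0, 0], [0, 0, -0.5], 5],
    [[0, 0, 0], [0, 0, 0], 45],
    [[0, 0, 0], [0, 0, 0], 45],
    [[0, 0, 0], [0, 0, 0], 45]
  ]
}}

```text
time: 11.2
tool_pos: [0.5121, -0.0093, 0.1184]
tcp_rot: [1.292, 2.863, 0.0]
wrist_force: [-0.0, -0.6, -0.2]
width: 0.527
grip_force: 0.0
```

Request:
{"op": "step_arm", "data": {
  "targets": [
    [[0, 0, 0], [0, 0, -10], 45],
    [[0, 0, 0], [0, 0, -25], 45],
    [[0, 0, 0], [0, 0, -30], 45],
    [[0, 0, 0], [0, 0, -30], 45],
    [[0, 0, -0.108], [0, 0, 0], 45]
  ]
}}

```text
time: 11.62
tool_pos: [0.5159, -0.0095, 0.2203]
tcp_rot: [1.13, 2.92, 0.005]
wrist_force: [1.8, -0.8, 0.2]
width: 0.526
grip_force: 0.0
```

Request:
{"op": "step_arm", "data": {
  "targets": [
    [[0, 0, -0.108], [0, 0, 0], 0],
    [[0, 0, -0.108], [0, 0, 0], 0],
    [[0, 0, -0.108], [0, 0, 0], 0],
    [[0, 0, -0.108], [0, 0, 0], 0],
    [[0, 0, -0.108], [0, 0, 0], 0]
  ]
}}

```text
time: 12.03
tool_pos: [0.512, -0.0092, 0.2135]
tcp_rot: [-0.305, -3.127, 0.0]
wrist_force: [0.4, -0.9, 0.1]
width: 0.004
grip_force: 0.0
```

Request:
{"op": "step_arm", "data": {
  "targets": [
    [[0, 0, -0.108], [0, 0, 0], 0],
    [[0, 0, -0.108], [0, 0, 0], 0],
    [[0, 0, -0.108], [0, 0, 0], 0],
    [[0, 0, 0], [0, 0, 0], 0],
    [[0, 0, 0], [0, 0, 0], 0]
  ]
}}

```text
time: 12.45
tool_pos: [0.512, -0.0092, 0.2134]
tcp_rot: [0.191, -3.136, 0.0]
wrist_force: [-0.2, 0.1, -1.5]
width: 0.0
grip_force: 0.0
```

```bash
python3 - <<'E'
from h import *
st();print(nose_length() if callable(nose_length) else nose_length);cal=calibration("wrist");pic("wrist","w4")
s=read_state();M=R.from_rotvec(s["tcp_rot"]).as_matrix()
for n,z in(("knob_top",.071),("lid_pad",.082),("lid_edge",.0745)):
    for r in tip_of("wrist",n)[:1]:
        p=ray(cal,r["at"],z);print(n,r,p.round(4),"tool delta",(M.T@(p-s["tool_pos"])*1e3).round(1))
E
```

```text
{'time': 12.45, 'q': [-0.067, 0.032, 2.043, -0.0, 1.066, -1.759], 'tool_pos': [0.512, -0.009, 0.213], 'tcp_rot': [0.191, -3.136, 0.0], 'wrist_force': [-0.198, 0.125, -1.495], 'width': 0.0}
[[-0.993, -0.121, -0.0], [-0.121, 0.993, -0.0], [0.0, -0.0, -1.0]]
0.0726
knob_top {'at': [212.5, 321.3], 'score': 0.9} [ 0.5145 -0.0093  0.071 ] tool delta [ -2.4  -0.3 142.4]
```

View pics/w4.png

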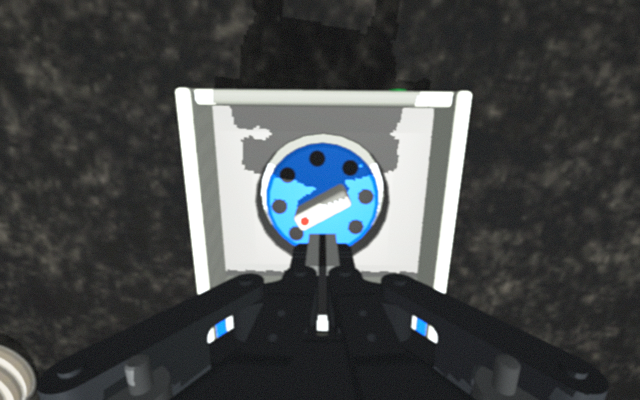

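The knob has turned and sits in the bay, and the rails look symmetric, so the tool is square to the centrifuge. The pad should be about 115 mm behind the knob. I'm going there and lowering onto it.

Request:
{"op": "step_arm", "data": {
  "targets": [
    [[0, 0, 0], [-30, 0, 0], 0],
    [[0, 0, 0], [-30, 0, 0], 0],
    [[0, 0, 0], [-30, 0, 10], 0],
    [[0, 0, 0], [-25, 0, 20], 0],
    [[0, 0, 0], [0, 0, 20], 0]
  ]
}}

```text
time: 13.07
tool_pos: [0.632, 0.0054, 0.1645]
tcp_rot: [-0.193, 3.128, -0.001]
wrist_force: [0.7, -0.3, -0.0]
width: 0.002
grip_force: 0.0
```

Request:
{"op": "step_arm", "data": {
  "targets": [
    [[0, 0, 0], [0, 0, 3], 0],
    [[0, 0, 0], [0, 0, 0], 0],
    [[0, 0, 0], [0, 0, 0], 0],
    [[0, 0, 0], [0, 0, 0], 0]
  ]
}}

```text
time: 13.4
tool_pos: [0.6263, 0.0049, 0.1615]
tcp_rot: [-0.194, 3.134, -0.0]
wrist_force: [-0.0, 0.3, -0.2]
width: -0.002
grip_force: 0.0
```

```bash
python3 - <<'E'
from h import *
st();cal=calibration("scene");pic("scene","s5")
cv2.imwrite("pics/s5c.png",cv2.resize(cv2.imread("pics/s5.png")[140:260,260:410],None,fx=4,fy=4))
for r in tip_of("scene","lid_pad")[:1]: print(r,ray(cal,r["at"],.082))
E
```

```text
{'time': 13.4, 'q': [-0.032, 0.294, 1.843, -0.0, 1.003, -1.727], 'tool_pos': [0.626, 0.005, 0.162], 'tcp_rot': [-0.194, 3.134, -0.0], 'wrist_force': [-0.027, 0.321, -0.183], 'width': -0.002}
[[-0.992, -0.123, 0.002], [-0.123, 0.992, -0.0], [-0.002, -0.0, -1.0]]
{'at': [190.4, 330.6], 'score': 0.86} [0.62498123 0.01137437 0.082     ]
```

View pics/s5c.png

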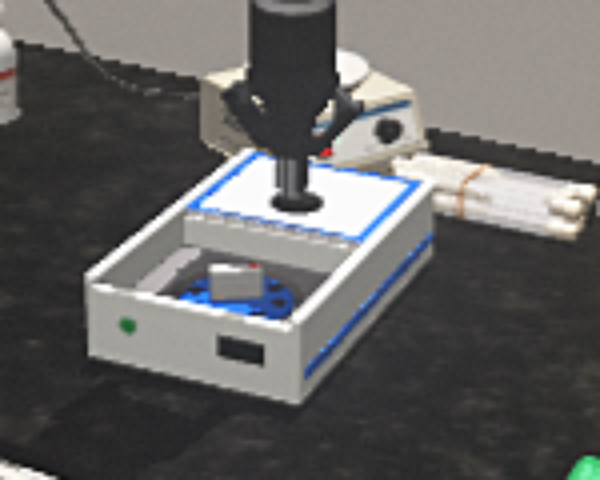

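The crop shows the shut fingers right over the middle of the black pad at (295,200), with the rotor low in the bay. Now pressing.

Request:
{"op": "step_arm", "data": {
  "targets": [
    [[0, 0, 0], [0, 0, 3], 0],
    [[0, 0, 0], [0, 0, 2], 0],
    [[0, 0, 0], [0, 0, 1.5], 0],
    [[0, 0, 0], [0, 0, 1], 0],
    [[0, 0, 0], [0, 0, 0], 0]
  ]
}}

```text
time: 13.92
tool_pos: [0.6264, 0.0049, 0.1546]
tcp_rot: [-0.195, 3.135, -0.0]
wrist_force: [-4.1, -0.1, 9.6]
width: 0.001
grip_force: 4.8
```

Request:
{"op": "step_arm", "data": {
  "targets": [
    [[0, 0, 0], [0, 0, 0.5], 0],
    [[0, 0, 0], [0, 0, 0], 0]
  ]
}}

```text
time: 14.08
tool_pos: [0.6264, 0.0049, 0.1545]
tcp_rot: [-0.195, 3.135, -0.0]
wrist_force: [-4.9, 0.2, 11.8]
width: -0.004
grip_force: 6.0
```

Request:
{"op": "step_arm", "data": {
  "targets": [
    [[0, 0, 0], [2, 0, 0], 0],
    [[0, 0, 0], [4, 0, 0], 0],
    [[0, 0, 0], [5, 0, 0], 0],
    [[0, 0, 0], [5, 0, 0], 0],
    [[0, 0, 0], [4, 0, 0], 0]
  ]
}}

```text
time: 14.5
tool_pos: [0.6082, 0.0028, 0.1546]
tcp_rot: [-0.194, 3.13, 0.001]
wrist_force: [1.1, 2.5, 5.9]
width: 0.005
grip_force: 3.4
```

Request:
{"op": "step_arm", "data": {
  "targets": [
    [[0, 0, 0], [5, 0, 0], 0],
    [[0, 0, 0], [5, 0, 0], 0],
    [[0, 0, 0], [5, 0, 0], 0],
    [[0, 0, 0], [5, 0, 0], 0],
    [[0, 0, 0], [5, 0, 0], 0]
  ]
}}

```text
time: 14.92
tool_pos: [0.5835, 0.0, 0.1546]
tcp_rot: [-0.194, 3.13, 0.001]
wrist_force: [1.4, 2.8, 6.7]
width: -0.002
grip_force: 3.6
```

```bash
python3 - <<'E'
from h import *
st();cal=calibration("scene");pic("scene","s6")
for n,z in(("lid_pad",.082),("lid_edge",.0745)):
  for r in tip_of("scene",n)[:1]: print(n,r,ray(cal,r["at"],z))
E
```

```text
{'time': 14.917, 'q': [-0.043, 0.227, 1.945, 0.002, 0.965, -1.739], 'tool_pos': [0.583, 0.0, 0.155], 'tcp_rot': [-0.194, 3.13, 0.001], 'wrist_force': [1.44, 2.801, 6.69], 'width': -0.002}
[[-0.992, -0.123, 0.006], [-0.123, 0.992, 0.001], [-0.006, 0.0, -1.0]]
lid_pad {'at': [193.5, 325.0], 'score': 0.96} [0.59244504 0.0143503  0.082     ]
lid_edge {'at': [201.9, 323.9], 'score': 0.81} [ 0.54657018 -0.00940396  0.0745    ]
```

The lid is following. I'll add a little pressure and carry on over the knob.

Request:
{"op": "step_arm", "data": {
  "targets": [
    [[0, 0, 0], [4, 0, 0.4], 0],
    [[0, 0, 0], [5, 0, 0], 0],
    [[0, 0, 0], [5, 0, 0], 0],
    [[0, 0, 0], [5, 0, 0], 0],
    [[0, 0, 0], [5, 0, 0], 0]
  ]
}}

```text
time: 15.48
tool_pos: [0.56, -0.0027, 0.1546]
tcp_rot: [-0.194, 3.129, 0.002]
wrist_force: [1.4, 5.6, 9.5]
width: -0.003
grip_force: 4.5
```

Request:
{"op": "step_arm", "data": {
  "targets": [
    [[0, 0, 0], [5, 0, 0], 0],
    [[0, 0, 0], [5, 0, 0], 0],
    [[0, 0, 0], [5, 0, 0], 0],
    [[0, 0, 0], [5, 0, 0], 0],
    [[0, 0, 0], [5, 0, 0], 0]
  ]
}}

```text
time: 15.9
tool_pos: [0.5352, -0.0055, 0.1545]
tcp_rot: [-0.193, 3.129, 0.003]
wrist_force: [-0.1, 5.5, 9.7]
width: -0.001
grip_force: 4.7
```

Request:
{"op": "step_arm", "data": {
  "targets": [
    [[0, 0, 0], [5, 0, 0], 0],
    [[0, 0, 0], [5, 0, 0], 0],
    [[0, 0, 0], [5, 0, 0], 0],
    [[0, 0, 0], [5, 0, 0], 0],
    [[0, 0, 0], [5, 0, 0], 0]
  ]
}}

```text
time: 16.32
tool_pos: [0.5104, -0.0086, 0.1546]
tcp_rot: [-0.193, 3.129, 0.003]
wrist_force: [1.0, 6.0, 9.9]
width: 0.004
grip_force: 4.9
```

Request:
{"op": "step_arm", "data": {
  "targets": [
    [[0, 0, 0], [4, 0, 0.2], 0],
    [[0, 0, 0], [4, 0, 0], 0],
    [[0, 0, 0], [4, 0, 0], 0],
    [[0, 0, 0], [4, 0, 0], 0],
    [[0, 0, 0], [4, 0, 0], 0]
  ]
}}

```text
time: 16.73
tool_pos: [0.4908, -0.0109, 0.1545]
tcp_rot: [-0.193, 3.129, 0.004]
wrist_force: [0.6, 6.7, 10.5]
width: 0.0
grip_force: 5.5
```

Request:
{"op": "step_arm", "data": {
  "targets": [
    [[0, 0, 0], [3, 0, 0], 0],
    [[0, 0, 0], [3, 0, 0], 0],
    [[0, 0, 0], [0, 0, 0], 0]
  ]
}}

```text
time: 16.98
tool_pos: [0.4846, -0.0118, 0.1545]
tcp_rot: [-0.193, 3.129, 0.003]
wrist_force: [-0.3, 6.0, 10.6]
width: 0.004
grip_force: 5.8
```

```bash
python3 - <<'E'
from h import *
pic("scene","s7")
cv2.imwrite("pics/s7c.png",cv2.resize(cv2.imread("pics/s7.png")[140:260,260:410],None,fx=4,fy=4))
E
```

```text
(no output)
```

View pics/s7c.png

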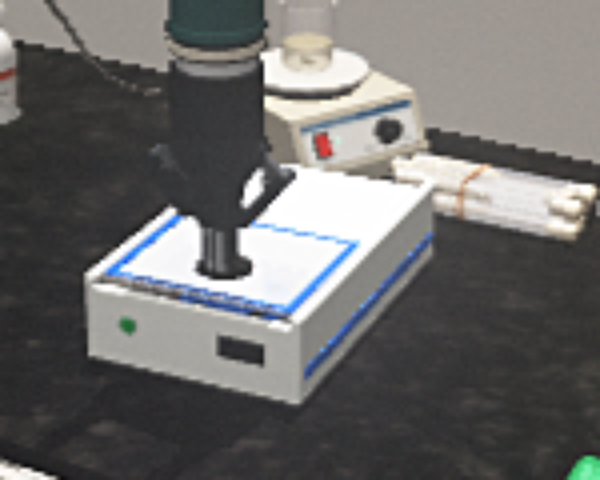

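The lid now covers the bay, with its leading edge close to the front wall and the finger still on the pad. I'll continue to the end stop.

Request:
{"op": "step_arm", "data": {
  "targets": [
    [[0, 0, 0], [2, 0, 0], 0],
    [[0, 0, 0], [2, 0, 0], 0],
    [[0, 0, 0], [2, 0, 0], 0],
    [[0, 0, 0], [0, 0, 0], 0]
  ]
}}

```text
time: 17.37
tool_pos: [0.4798, -0.0137, 0.1546]
tcp_rot: [-0.194, 3.126, -0.001]
wrist_force: [3.2, 1.2, 7.1]
width: 0.003
grip_force: 3.7
```

Request:
{"op": "step_arm", "data": {
  "targets": [
    [[0, 0, 0], [2, 0, 0], 0],
    [[0, 0, 0], [2, 0, 0], 0],
    [[0, 0, 0], [0, 0, 0], 0]
  ]
}}

```text
time: 17.62
tool_pos: [0.4759, -0.0144, 0.1545]
tcp_rot: [-0.194, 3.126, -0.001]
wrist_force: [3.7, 0.7, 6.6]
width: 0.0
grip_force: 3.6
```

The x force has risen to the friction limit, so the finger is slipping at the end stop. I'll lift off and verify.

Request:
{"op": "step_arm", "data": {
  "targets": [
    [[0, 0, 0], [0, 0, -3], 0],
    [[0, 0, 0], [0, 0, -15], 0],
    [[0, 0, 0], [0, 0, -35], 0],
    [[0, 0, 0], [0, 0, -40], 0],
    [[0, 0, 0], [0, 0, -40], 0]
  ]
}}

```text
time: 18.03
tool_pos: [0.4709, -0.0141, 0.2848]
tcp_rot: [0.195, -3.132, -0.001]
wrist_force: [1.5, 0.6, 0.1]
width: -0.001
grip_force: 0.0
```

Request:
{"op": "step_arm", "data": {
  "targets": [
    [[0, 0, 0], [0, 0, 0], 0],
    [[0, 0, 0], [0, 0, 0], 0],
    [[0, 0, 0], [0, 0, 0], 0]
  ]
}}

```text
time: 18.28
tool_pos: [0.4719, -0.0142, 0.2843]
tcp_rot: [0.195, -3.135, -0.0]
wrist_force: [-0.8, -0.7, -0.2]
width: 0.004
grip_force: 0.0
```

```bash
python3 - <<'E'
from h import *
st()
for cam in("wrist","scene","top"):
  cal=calibration(cam);pic(cam,cam+"8")
  for n,z in(("lid_pad",.082),("lid_edge",.0745)):
    for r in tip_of(cam,n)[:1]:
      p=ray(cal,r["at"],z);d=(p[:2]-[.5125,-.0092])@[.9925,.122];print(cam,n,r,p.round(4),"cent x",round(d*1e3-65,1))
a=cv2.imread("pics/wrist8.png");cv2.imwrite("pics/w8.png",a)
E
```

```text
{'time': 18.283, 'q': [-0.083, -0.113, 2.044, -0.0, 1.211, -1.778], 'tool_pos': [0.472, -0.014, 0.284], 'tcp_rot': [0.195, -3.135, -0.0], 'wrist_force': [-0.75, -0.728, -0.203], 'width': 0.004}
[[-0.992, -0.124, -0.001], [-0.124, 0.992, -0.0], [0.001, 0.0, -1.0]]
wrist lid_pad {'at': [209.8, 323.0], 'score': 0.71} [ 0.4906 -0.0107  0.082 ] cent x -86.9
wrist lid_edge {'at': [158.9, 322.3], 'score': 0.85} [ 0.4439 -0.0173  0.0745] cent x -134.1
scene lid_pad {'at': [208.5, 312.5], 'score': 0.95} [ 0.4722 -0.0124  0.082 ] cent x -105.4
scene lid_edge {'at': [212.7, 308.5], 'score': 0.6} [ 0.453  -0.0096  0.0745] cent x -124.1
top lid_pad {'at': [221.8, 333.9], 'score': 0.89} [ 0.4825 -0.0161  0.082 ] cent x -95.6
top lid_edge {'at': [233.7, 334.1], 'score': 0.62} [ 0.448  -0.0065  0.0745] cent x -128.7
```

View pics/w8.png

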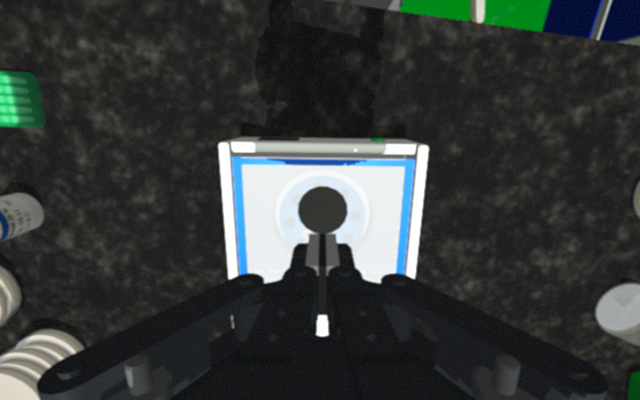

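The lid is against the front wall, and the pad at (323,210) px measures x = −87 mm in the centrifuge's frame. The rotor sits under the lid and the arm is clear. Handing in.

```bash
python3 -c "
from workcell import *
print(finish_job())"
```

```text
the job is handed in; nothing more can be done
None
```

I seated the rotor (it sank 7.3 mm to a firm stop) and drew the lid shut: the wrist camera puts the pad at about -87 mm, its end stop. The arm is clear, it stayed away from the bystanders, and I handed the job in at about 18 s; the system gave no verdict.

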